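Count the last filter cap into the tray and shut the lid

ROBOT

A 7-joint arm with a two-finger parallel gripper is mounted at the origin on the work surface. World frame = base frame: x ahead of the robot, y to its left, z up, the work surface at z = 0. Lengths are in m, angles in rad, forces in N, time in s.
With the tool pointing down it reaches from about 0.4 to 0.85 m from the base axis. Payload 6.9 kg.
Tool frame: the origin (TCP) lies midway between the tips of the shut fingers; the grasp point (between the pads) lies behind it (ctrl.pinch_z is the z of the grasp point in the tool frame, in m); z points along the fingers, y is the direction in which the jaws open and shut (so a half turn about z gives the same grasp; the last joint's range is limited). The gripper opens to 85 mm and grips with 20 to 120 N. Pads are 22 mm wide; open, the fingers measure 114 mm over their backs; the gripper's body (76 mm by 85 mm) begins 54 mm behind the grasp point. The pads swing forward as they close: fully open they stand 13 mm farther back than shut.
Start: joints at [1.31, 0.507, -0.238, 1.5, 0.126, 1.149, -0.155], TCP at [0.224, -0.583, 0.196] pointing down, gripper open.
Joint ranges: [-3.08, 3.08], [-0.24, 2.05], [-1.43, 1.35], [0, 2.5], [-1.52, 4.66], [0.17, 1.96], [-2.89, 2.89]. Speed limits (rad/s): [2.39, 2.39, 3.14, 3.14, 3.14, 3.14, 3.14].

INTERFACE

Orientations are given as a unit quaternion [w, x, y, z].
In Python, from station import ctrl, get_state, vision, ticket, models gives the robot as it stands. Calls block until the motion is done:
- ctrl.movep(position, orientation): joint-space move of the TCP to a pose.
- ctrl.movel(position, frame=None, max_speed=0.15): straight line of the TCP; frame=None keeps the orientation; max_speed is the mean speed in m/s.
- ctrl.set_joints(angles): joint-space move.
- ctrl.ungrasp() and ctrl.close_gripper(force=None): open the fingers fully, or close them until they stop; force is the grip in N (None keeps the last).
- ctrl.pause(seconds).
- ctrl.ik(position, orientation): joint angles nearest the present ones, or None.
- get_state(): the state.
- vision.grab_frame(name): name is "scene" or "top" or "wrist"; returns (picture, depth): 480x640x3 uint8, blue, green, red; 480x640 float32, m along the optical axis (not along the pixel's ray), 0 where there is no reading.
- vision.camera_info(name): a dict with "mtx" (3x3 intrinsics, pixels), "R" (3x3) and "t" (3): a world point X has camera coordinates R X + t; the wrist camera has in their place "hand_eye" (4x4, takes a point from camera to tool coordinates, whose origin is the TCP and whose axes are the flange's). Camera axes: x right, y down, z forward; pixel columns grow to the right and rows downward; lengths in m; the calibration is good to about 2 mm. A picture is of the moment at which its call begins: read the wrist's pose just before it. camera_info takes no time and is no camera call.
A pose or a line that the arm cannot do raises ctrl.Unreachable and nothing moves.
- ticket.close_job(): hands the job in, once; it reports no verdict.
Trained networks look in the newest picture that a camera, given by its name, has taken for a name from the list of things; names that differ only in an ending like _2 or _b are one class to them, and where a whole thing is asked for, a point or a joint stands for the part that bears it (a point fixed in the world has none). Each returns a list of dicts, best first, with "p" (0 to 1); they miss things now and then, are a little off and sometimes report something else, mostly with a low value. They report only what shows in the picture. A call takes as long as a camera call. They do not tell look-alikes from the thing itself.
- models.recognise(camera, target): "point" ([column, row] in pixels, amid what is visible of it).
- models.masks_of(camera, target): "mask" (480x640 bool, what is visible of it) and "point" ([column, row] in pixels, amid what is visible of it).
The state is a dict: "time": time; "qpos": joint angles; "qd": joint speeds; "tau": joint torques, N m; "tcp_pos": TCP position; "eef_rot": TCP orientation; "contact_force": force on the tool from outside, world axes, zero at the start; "wrist_torque": the same for the moment, N m; "width": finger opening in m.
Only numpy, scipy, OpenCV 4.12 (cv2) and the standard library are available. Lean on these libraries where they do the work, as an engineer would, in place of code of your own. Each camera call takes 0.05 s, during which the arm holds its last target.

TASK

Sweep the blue cap that lies on the counting tray's platform along into the trough, sliding it rather than lifting it, to join the one already counted there. Leave the orange cap where it lies on the platform. Then shut the trough's hinged lid.

Things in the scene. Friction and masses are not known exactly. Their poses are not given: they have to be found in the camera images.
- blue_cap_center (a point): the centre, half-way up, of the loose blue plastic port cap to be swept: an upright cylinder 32 mm across and 20 mm high, about 14 g, standing on the tray's platform (another blue cap, already counted, is in the middle of the trough)
- orange_cap_center (a point): the centre, half-way up, of the loose orange port cap, same size and weight, standing on the same platform at least 80 mm from the blue one in the tray's x direction; it is an extra and stays there
- tray: White tray fixed to the bench, 220 (x) x 250 (y) x 45 mm; origin: centre of underside; trough on its +y side. Platform: top at z=45, y -125 to 55; rims 8 mm high, 6 thick, only along its x=-110 and x=110 edges. At y=55 it drops into the open trough: inside y 55 to 119, x -104 to 104, floor z=6, walls to z=45; the counted cap stands near x=0. Lid hinge line: along x at y=124, z=45.5 (all mm)
- lid (a joint): Angle (rad) of the blue trough lid, hinged on the trough's outer wall: 0 shut, flat over the trough; starts 1.5 to 2.1; pi/2 upright, more leans outward (+y), stop 2.2. Plate 216 mm along the tray's x, 69 mm hinge to free edge, 4 mm thick, 60 g. Light friction holds it open; pushed over from its outer side, it falls shut by itself below 0.7 rad. Shut, it reaches towards -y
Things that resemble listed ones, but are neither listed nor needed, are in the scene too. Leave any green or turquoise look-alike of the part that bears blue_cap_center alone.

How it is judged:
On the way:
1. the blue cap is in the trough while the lid is still open (y of blue_cap_center in the frame of tray between 0.055 and 0.12 m and x of blue_cap_center in the frame of tray between -0.105 and 0.105 m and z of blue_cap_center in the frame of tray below 0.035 m and value of joint lid above 0.7 rad), for 0.2 s.
At the end, for the whole second after the job is handed in: the blue cap is inside the trough (its centre within the trough's walls and at least 10 mm below their top, any way up), the lid is shut to within 0.15 rad, and the orange cap is on the platform within 20 mm of where it started (y of blue_cap_center in the frame of tray between 0.055 and 0.12 m and x of blue_cap_center in the frame of tray between -0.105 and 0.105 m and z of blue_cap_center in the frame of tray below 0.035 m and distance of orange_cap_center from where it was at the start of the episode below 0.02 m and value of joint lid below 0.15 rad); the robot touches nothing.
It fails at once if the blue cap is lifted (its centre rises about 30 mm above where it stands on the platform) instead of swept (z of blue_cap_center in the frame of tray above 0.085 m).
It fails at once if the orange cap is moved more than 20 mm (distance of orange_cap_center from where it was at the start of the episode above 0.02 m).
It also fails if it takes over 38 s, if anything falls off the work surface, if the arm or the gripper's body presses on something with over 40 N, if the wrist force passes 120 N, or if a joint passes its speed limit or range.

## Working session

There is one attempt and no reset: what is moved stays moved. The work goes in short steps, each a Python script; the robot and the scene stay as the last script left them, time stands still between calls to the robot, and variables do not carry over. Pictures are saved under pics/ and viewed, and the job is handed in when it is done.

```bash
ls; mkdir -p pics; python3 - <<'E'
from station import ctrl, get_state, vision, ticket, models
import cv2, pickle
out={}
for n in ["scene","top"]:
    im,d=vision.grab_frame(n); cv2.imwrite(f"pics/{n}0.png",im)
    out[n]=(im,d,vision.camera_info(n))
    for t in ["blue_cap_center","orange_cap_center","tray","lid"]:
        print(n,t,[(r["p"],r["point"]) for r in models.recognise(n,t)])
pickle.dump(out,open("f0.pkl","wb"))
print(get_state()["time"],ctrl.pinch_z)
E
```

```text
pics
scene blue_cap_center [(0.83, [260.1, 261.7]), (0.67, [367.6, 250.4]), (0.62, [189.5, 286.8]), (0.56, [241.2, 231.8])]
scene orange_cap_center [(0.84, [284.3, 305.4])]
scene tray [(0.91, [305.0, 281.2])]
scene lid [(0.71, [368.4, 249.5])]
top blue_cap_center [(0.69, [394.2, 247.5]), (0.66, [465.0, 270.9]), (0.63, [390.1, 330.5])]
top orange_cap_center [(0.6, [383.9, 188.2])]
top tray [(0.69, [351.5, 222.0])]
top lid [(0.57, [274.1, 199.8])]
0.5 -0.0187
```

View pics/scene0.png

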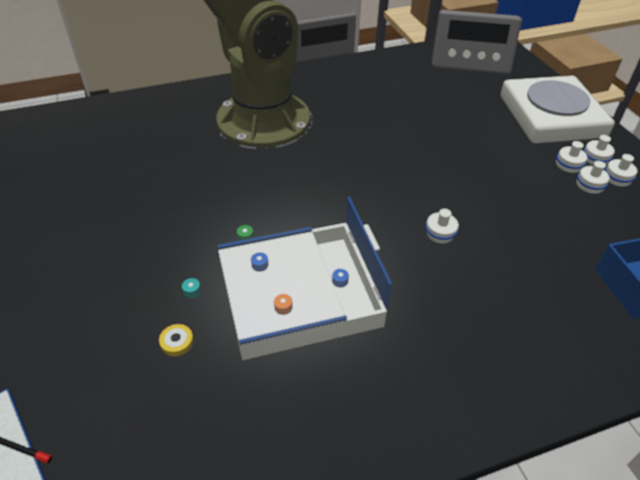

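View pics/top0.png

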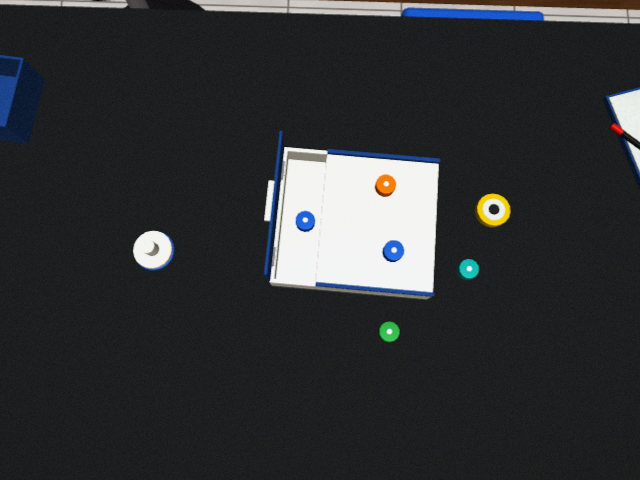

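The scene view shows the tray with the loose blue cap at (260,261), the counted one in the trough at (340,277) and the orange cap at (284,302). In the top view they are at (394,250), (305,220) and (386,185). The green (390,331) and teal (469,269) caps are look-alikes on the bench. The cap to sweep is the blue one on the platform, at top (394,250). I'll crop that area to confirm and work out the geometry.

```bash
cat > h.py <<'E'
import numpy as np, cv2, pickle
def cloud(d,info):
    K=np.array(info["mtx"]);R=np.array(info["R"]);t=np.array(info["t"]).ravel()
    v,u=np.mgrid[:480,:640]
    c=np.stack([(u-K[0,2])/K[0,0]*d,(v-K[1,2])/K[1,1]*d,d],-1)
    return (c-t)@R   # R^T(c-t)
def blob(im,kind):
    h=cv2.cvtColor(im,cv2.COLOR_BGR2HSV)
    if kind=="blue": return cv2.inRange(h,(105,150,60),(125,255,255))
    if kind=="orange": return cv2.inRange(h,(5,150,100),(18,255,255))
    if kind=="white": return cv2.inRange(h,(0,0,110),(180,60,255))
E
python3 - <<'E'
from h import *
f=pickle.load(open("f0.pkl","rb"))
for n in ["top","scene"]:
    im,d,info=f[n]; P=cloud(d,info)
    print(n,"cam",-np.array(info["R"]).T@np.array(info["t"]).ravel())
    for k in ["blue","orange"]:
        m=blob(im,k); nn,l,s,c=cv2.connectedComponentsWithStats(m)
        for i in range(1,nn):
            if s[i,4]>30:
                q=P[(l==i)&(d>0)]; top=q[q[:,2]>np.percentile(q[:,2],60)-.004]
                print(k,s[i],c[i].round(1),"mean",q.mean(0).round(4),"zmax",np.percentile(q[:,2],[5,50,95]).round(4),"topmean",top.mean(0).round(4), "bbox mid",((top.min(0)+top.max(0))/2).round(4))
    # platform fit
    if n=="top":
        roi=np.zeros((480,640),bool); roi[130:310,255:450]=1
        m=roi&(P[...,2]>0.035)&(P[...,2]<0.060)&(d>0)
        q=P[m]; print("platform z",np.median(q[:,2]))
        r=cv2.minAreaRect(q[:,:2].astype(np.float32)*1000); print(r, cv2.boxPoints(r))
im,d,_=f["top"]; cv2.imwrite("pics/crop0.png",cv2.resize(im[120:350,240:500],None,fx=3,fy=2.6))
E
```

```text
top cam [ 0.35819743 -0.03012051  0.85668931]
blue [ 402    8  142   13 1280] [472.5  14.2] mean [ 1.3573 -0.4775 -0.5688] zmax [-0.6352 -0.6284  0.0008] topmean [ 1.3415 -0.4752 -0.5481] bbox mid [ 1.1811 -0.4444 -0.3131]
blue [   0   55   27   88 1152] [ 8.4 93.3] mean [0.7607 0.4922 0.0336] zmax [0.0041 0.0221 0.0727] topmean [0.7567 0.4689 0.0661] bbox mid [0.7476 0.4796 0.057 ]
blue [605  87  35  38 131] [617.7 100.1] mean [ 0.7921 -0.5399  0.0132] zmax [0.0106 0.0134 0.0157] topmean [ 0.7918 -0.5398  0.0134] bbox mid [ 0.7834 -0.5491  0.0133]
blue [264 131  19 149 552] [272.9 204.7] mean [0.5623 0.0344 0.1111] zmax [0.0967 0.1152 0.118 ] topmean [0.5626 0.0347 0.1159] bbox mid [0.5668 0.0348 0.1162]
blue [623 139  17  40  83] [631.4 157.6] mean [ 0.6884 -0.5538  0.0136] zmax [0.0112 0.0136 0.0158] topmean [ 0.6887 -0.5537  0.0137] bbox mid [ 0.6872 -0.5528  0.0158]
blue [327 149 113  14 565] [383.3 155.5] mean [ 0.6638 -0.1328  0.0525] zmax [0.0488 0.0542 0.0567] topmean [ 0.6634 -0.1328  0.0543] bbox mid [ 0.6638 -0.1321  0.0544]
blue [296 211  19  21 270] [304.9 221. ] mean [
[... 1724 characters left out ...]
.5049 -0.1456  0.0654]
blue [334 270  13  10  46] [341.3 274.7] mean [ 0.561  -0.0069  0.026 ] zmax [0.0239 0.0258 0.0281] topmean [ 0.561  -0.0069  0.026 ] bbox mid [ 0.5603 -0.0082  0.0264]
blue [  7 389  25  60  98] [ 20.2 419.4] mean [ 0.6565 -0.5605  0.0085] zmax [0.0028 0.0092 0.013 ] topmean [ 0.657  -0.5604  0.0105] bbox mid [ 0.6573 -0.5602  0.0153]
blue [ 36 460   9  20  36] [ 40.3 469.8] mean [ 0.7465 -0.5327  0.0088] zmax [0.0038 0.0098 0.0125] topmean [ 0.7471 -0.5325  0.0104] bbox mid [ 0.7468 -0.5327  0.0103]
orange [276 295  15  12  88] [283.1 301.2] mean [ 0.6136 -0.1326  0.065 ] zmax [0.0629 0.0649 0.067 ] topmean [ 0.6136 -0.1326  0.065 ] bbox mid [ 0.6126 -0.1334  0.0646]
```

View pics/crop0.png

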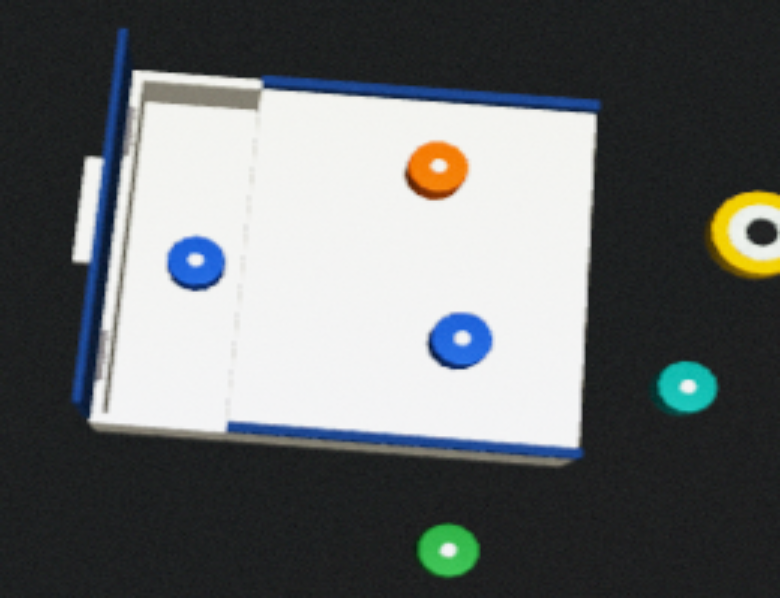

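Confirmed: in the enlarged crop the blue cap at (460,340) stands on the platform, and the green and teal ones are off the tray. Next I'll check the white tab behind the lid and whether the poses can be reached.

```bash
cat >> h.py <<'E'
C=np.array([.5596,-.0903]); a=-0.0596
X=np.array([np.cos(a),np.sin(a)]);Y=np.array([-np.sin(a),np.cos(a)])
def T2W(x,y,z): p=C+x*X+y*Y; return [float(p[0]),float(p[1]),z]
def W2T(p): d=np.asarray(p)[...,:2]-C; return np.stack([d@X,d@Y,np.asarray(p)[...,2]],-1)
from scipy.spatial.transform import Rotation as Ro
def quat(yaw):  # tool down, tool y along world dir yaw
    y=np.array([np.cos(yaw),np.sin(yaw),0]);z=np.array([0,0,-1.]);x=np.cross(y,z)
    q=Ro.from_matrix(np.stack([x,y,z],1)).as_quat(); return [float(q[3]),*map(float,q[:3])]
E
python3 - <<'E'
from h import *
from station import ctrl,get_state
f=pickle.load(open("f0.pkl","rb"))
im,d,info=f["top"]; P=W2T(cloud(d,info))
w=blob(im,"white")>0
q=P[w&(d>0)]; q=q[(q[:,1]>.126)&(q[:,1]<.2)&(abs(q[:,0])<.15)]
print("tab",len(q),np.percentile(q,[2,50,98],axis=0).round(3))
m=blob(im,"blue")>0; q=P[m&(d>0)]; q=q[(q[:,1]>.1)&(q[:,1]<.2)&(abs(q[:,0])<.15)]
print("lid",np.percentile(q,[2,25,50,75,98],axis=0).round(4))
im,d,info=f["scene"]; P=W2T(cloud(d,info)); q=P[(d>0)&(blob(im,"white")>0)]; q=q[(q[:,1]>.122)&(q[:,1]<.2)&(abs(q[:,0])<.15)]
print("tab scene",len(q),np.percentile(q,[2,50,98],axis=0).round(3))
q=P[d>0];q=q[(q[:,1]>.1)&(q[:,1]<.16)&(abs(q[:,0])<.09)&(q[:,2]>.055)&(q[:,2]<.11)]
print("lid tilt dy/dz",np.polyfit(q[:,2],q[:,1],1))
print(W2T([[.5079,-.1466,.066],[.612,-.1348,.066],[.5602,-.0109,.027]]))
print(get_state()["eef_rot"], quat(a), quat(a+np.pi))
for yaw in (a,a+np.pi):
  for p in [(-.048,-.107,.15),(-.048,-.107,.053),(-.048,.056,.053),(-.05,.17,.16),(-.05,.17,.085),(-.05,.08,.08)]:
    r=ctrl.ik(T2W(*p),quat(yaw)); print(p,None if r is None else np.round(r,2))
E
python3 - <<'E'
import cv2; im=cv2.imread("pics/scene0.png"); cv2.imwrite("pics/crop1.png",cv2.resize(im[190:360,210:400],None,fx=4,fy=3.5))
E
```

```text
tab 252 [[-0.03   0.127  0.113]
 [-0.001  0.131  0.116]
 [ 0.028  0.135  0.118]]
lid [[-0.1082  0.1232  0.0946]
 [-0.0643  0.1235  0.1085]
 [-0.009   0.1241  0.1152]
 [ 0.0518  0.1254  0.1165]
 [ 0.104   0.1271  0.1185]]
tab scene 487 [[-0.117  0.122 -0.   ]
 [ 0.003  0.125  0.048]
 [ 0.107  0.185  0.117]]
lid tilt dy/dz [-0.00826042  0.12563794]
[[-0.04825471 -0.05927953  0.066     ]
 [ 0.05495759 -0.0412998   0.066     ]
 [-0.0041305   0.07929476  0.027     ]]
[-4.96979717e-05  9.83233244e-01  1.82352368e-01  1.23009408e-06] [0.0, 0.72786149832128, 0.6857241714140616, 0.0] [0.0, -0.6857241714140615, 0.7278614983212801, 0.0]
(-0.048, -0.107, 0.15) [ 0.76  0.48 -0.66  1.79  0.34  0.99 -0.09]
(-0.048, -0.107, 0.053) [ 0.69  0.59 -0.56  1.9   0.44  0.78 -0.18]
(-0.048, 0.056, 0.053) [ 0.45  0.57 -0.65  1.97  0.5   0.76 -0.56]
(-0.05, 0.17, 0.16) [ 0.36  0.48 -0.84  1.81  0.42  1.04 -0.71]
(-0.05, 0.17, 0.085) [ 0.28  0.56 -0.74  1.91  0.49  0.86 -0.77]
(-0.05, 0.08, 0.08) [ 0.43  0.54 -0.69  1.94  0.46  0.82 -0.58]
(-0.048, -0.107, 0.15) [ 0.23  0.42  0.13  1.79 -0.07  0.93 -2.81]
(-0.048, -0.107, 0.053) [ 0.19  0.55  0.2   1.91 -0.16  0.7  -2.72]
(-0.048, 0.056, 0.053) [-0.64  0.81  1.15  1.98 -0.91  0.99 -2.24]
(-0.05, 0.17, 0.16) [ 0.54  0.63 -1.22  1.81  0.64  1.18  2.19]
(-0.05, 0.17, 0.085) [ 0.52  0.75 -1.23  1.9   0.81  1.1   2.04]
(-0.05, 0.08, 0.08) [-0.7   0.75  1.15  1.96 -0.83  1.01 -2.35]
```

View pics/crop1.png

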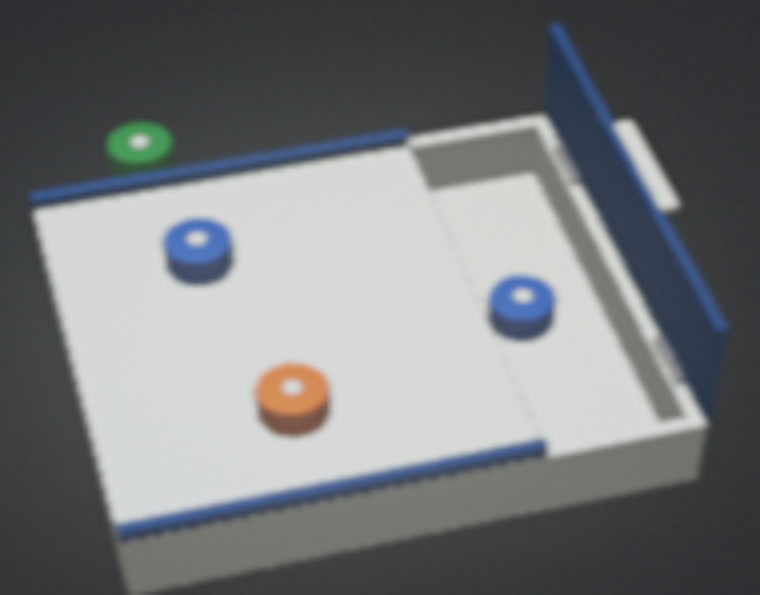

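The white tab is part of the lid, at the free edge between x = -0.03 and 0.03. I'll push the lid at x = -0.06 to miss it. Sweep first.

```bash
python3 - <<'E'
from h import *
from station import ctrl,get_state,vision
q=quat(a)
ctrl.close_gripper()
ctrl.movep(T2W(-.048,-.107,.14),q); print(get_state()["time"])
ctrl.movel(T2W(-.048,-.107,.053),max_speed=.1)
s=get_state(); print(s["time"],W2T(s["tcp_pos"]),s["contact_force"].round(1) if hasattr(s["contact_force"],'round') else s["contact_force"],s["width"])
ctrl.movel(T2W(-.048,-.02,.053),max_speed=.06)
s=get_state(); print(s["time"],W2T(s["tcp_pos"]),s["contact_force"])
im,d=vision.grab_frame("scene"); cv2.imwrite("pics/s1.png",cv2.resize(im[190:360,210:400],None,fx=4,fy=3.5))
E
```

```text
3.025
4.0417 [-0.0475589  -0.10704194  0.05350707] [ 0.1  0.5 -0.1] -0.0002909690386991931
5.6417 [-0.04804232 -0.02048815  0.05292655] [-0.63179453  0.32822093  0.04081428]
```

View pics/s1.png

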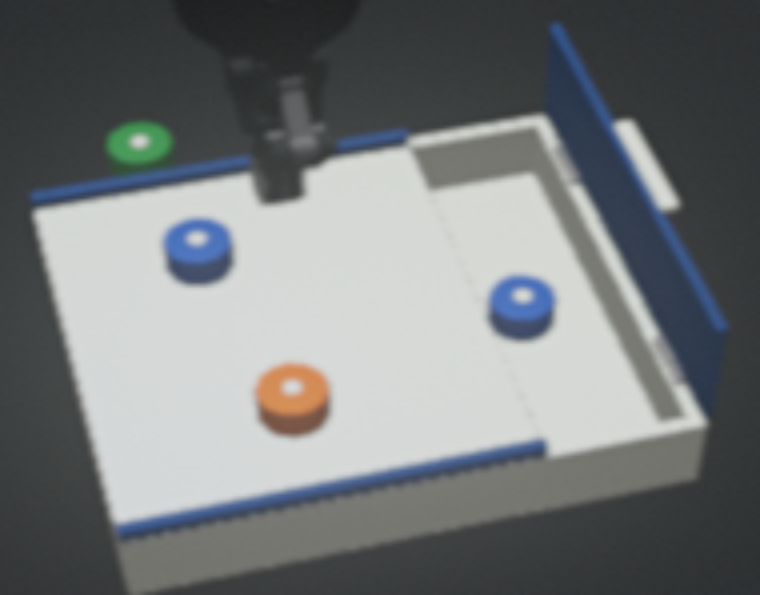

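The cap is untouched at crop (198,250), and the finger at (278,195) isn't where I commanded it. I'll compare the state with the camera.

```bash
python3 - <<'E'
from h import *
from station import ctrl,get_state,vision
s=get_state(); print({k:(np.round(v,4).tolist()) for k,v in s.items()})
for n in ["scene","top"]:
    im,d=vision.grab_frame(n); info=vision.camera_info(n)
    R=np.array(info["R"]);t=np.array(info["t"]).ravel();K=np.array(info["mtx"])
    c=K@(R@np.array(s["tcp_pos"])+t); u=c[:2]/c[2]; print(n,"tcp px",u)
    P=cloud(d,info); Q=W2T(P)
    m=blob(im,"white")==0
    sel=(d>0)&(P[...,2]>.04)&(P[...,2]<.25)&(abs(P[...,0]-.5)<.12)&(abs(P[...,1]+.108)<.12)&(blob(im,"blue")==0)&(blob(im,"orange")==0)&m
    q=Q[sel]
    for z0 in np.arange(.045,.2,.01):
        qq=q[(q[:,2]>z0)&(q[:,2]<z0+.01)]
        if len(qq)>3: print(round(z0,3),len(qq),np.percentile(qq[:,:2],[10,50,90],axis=0).round(3).tolist())
    cv2.drawMarker(im,(int(u[0]),int(u[1])),(0,0,255),cv2.MARKER_CROSS,8,1)
    x,y=int(u[0]),int(u[1]); cv2.imwrite(f"pics/chk_{n}.png",cv2.resize(im[max(0,y-90):y+90,max(0,x-120):x+120],None,fx=3,fy=3))
E
```

```text
{'time': 5.6917, 'qpos': [0.5431, 0.5648, -0.5754, 1.954, 0.4421, 0.7492, -0.3522], 'qd': [-0.0005, -0.0012, -0.0028, 0.0006, -0.0013, -0.0003, -0.0015], 'tau': [-0.1021, -54.6266, -6.5796, -16.9968, 0.0071, 0.0001, 0.0002], 'tcp_pos': [0.5104, -0.1078, 0.053], 'eef_rot': [0.0, 0.7281, 0.6854, -0.0001], 'contact_force': [-0.0513, -0.2539, 0.0133], 'wrist_torque': [0.0282, 0.0219, 0.0519], 'width': 0.0001}
scene tcp px [279.77136266 258.58369783]
0.045 320 [[-0.111, -0.11], [-0.107, -0.058], [-0.104, 0.04]]
0.055 175 [[-0.104, -0.069], [-0.036, -0.053], [0.059, -0.033]]
0.065 100 [[-0.055, -0.067], [-0.036, -0.051], [0.058, -0.036]]
0.095 32 [[-0.042, -0.028], [-0.037, -0.023], [-0.034, -0.016]]
0.105 46 [[-0.046, -0.031], [-0.036, -0.023], [-0.033, -0.015]]
0.115 8 [[-0.046, -0.031], [-0.034, -0.022], [-0.032, -0.017]]
0.125 12 [[-0.049, -0.033], [-0.038, -0.032], [-0.035, -0.023]]
0.135 33 [[-0.042, -0.032], [-0.033, -0.03], [-0.017, -0.021]]
0.145 47 [[-0.035, -0.035], [-0.032, -0.03], [-0.008, -0.007]]
0.155 65 [[-0.052, -0.037], [-0.032, -0.031], [0.0, -0.008]]
0.165 74 [[-0.034, -0.037], [-0.021, -0.029], [0.012, -0.009]]
0.175 176 [[-0.031, -0.035], [0.005, -0.025], [0.013, -0.009]]
0.185 137 [[-0.032, -0.037], [-0.011, -0.023], [-0.001, -0.004]]
0.195 101 [[-0.031, -0.031], [-0.01, -0.024], [-0.007, -0.013]]
top tcp px [366.57389937 249.37800938]
0.045 113 [[-0.11, -0.107], [-0.105, -0.046], [-0.104, 0.03]]
0.055 44 [[-0.106, -0.086], [-0.105, -0.015], [-0.105, 0.041]]
0.145 19 [[-0.078, -0.013], [-0.073, -0.011], [-0.07, -0.009]]
0.155 26 [[-0.084, -0.023], [-0.082, -0.013], [-0.077, -0.01]]
0.165 16 [[-0.092, -0.031], [-0.087, -0.015], [-0.084, -0.01]]
0.175 185 [[-0.107, -0.031], [-0.1, -0.018], [-0.092, -0.011]]
0.185 84 [[-0.098, -0.025], [-0.093, -0.021], [-0.088, -0.017]]
0.195 67 [[-0.088, -0.029], [-0.085, -0.02], [-0.083, -0.011]]
```

View pics/chk_scene.png

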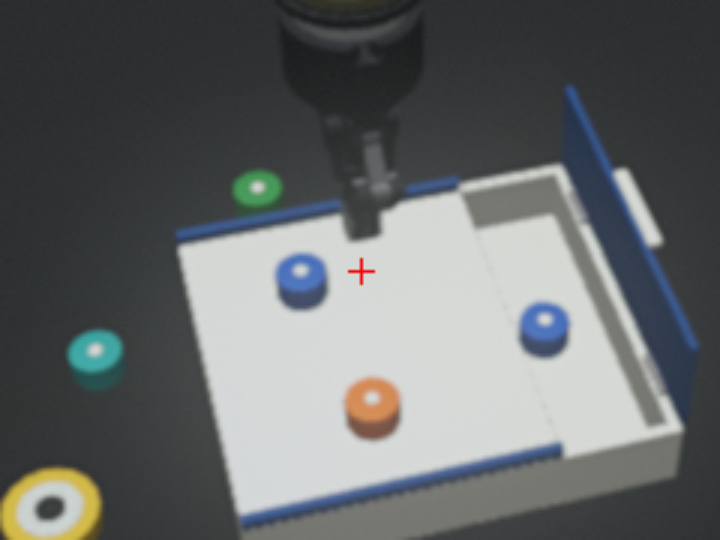

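View pics/chk_top.png

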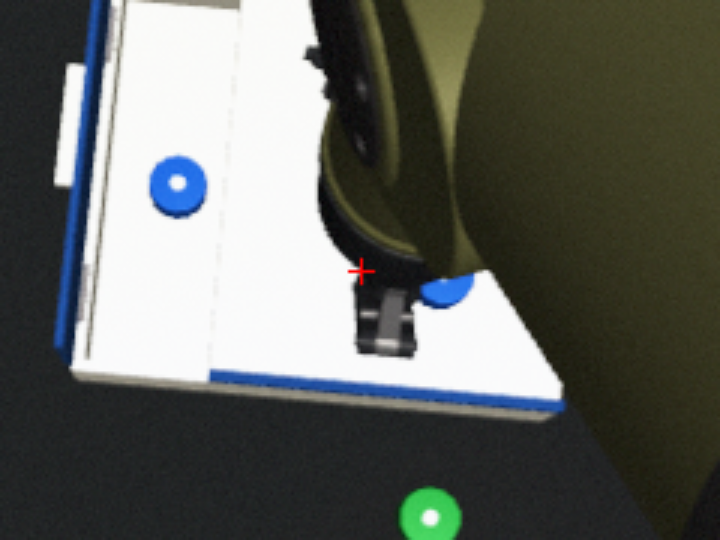

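The finger points seen by the depth camera start at about z = 0.09, while the state reports the TCP at 0.053. The wrist camera gives an independent check.

```bash
python3 - <<'E'
from h import *
from station import ctrl,get_state,vision
s=get_state(); im,d=vision.grab_frame("wrist"); info=vision.camera_info("wrist")
K=np.array(info["mtx"]);H=np.array(info["hand_eye"]); print(H.round(4).tolist(),K[0,0])
v,u=np.mgrid[:480,:640]
c=np.stack([(u-K[0,2])/K[0,0]*d,(v-K[1,2])/K[1,1]*d,d],-1)
tool=c@H[:3,:3].T+H[:3,3]
w,x,y,z=s["eef_rot"]; R=Ro.from_quat([x,y,z,w]).as_matrix()
W=tool@R.T+np.array(s["tcp_pos"]); Q=W2T(W)
m=(d>0)&(blob(im,"white")>0); print("white z",np.percentile(W[m][:,2],[5,25,50,75,95]).round(4))
for k in ["blue","orange"]:
    nn,l,st,ce=cv2.connectedComponentsWithStats(blob(im,k))
    for i in range(1,nn):
        if st[i,4]>60: print(k,ce[i].round(),st[i,4],np.median(Q[(l==i)&(d>0)],axis=0).round(4))
cv2.imwrite("pics/w1.png",im)
near=(d>0)&(tool[...,2]<.05); print("near tool-frame",near.sum(),np.percentile(tool[near],[2,50,98],axis=0).round(4) if near.sum() else 0)
im,d=vision.grab_frame("scene"); P=cloud(d,vision.camera_info("scene")); Q=W2T(P)
for r in range(236,262,2): print(r,[(round(float(Q[r,cc,0]),3),round(float(Q[r,cc,1]),3),round(float(Q[r,cc,2]),3)) for cc in (278,281)],im[r,280])
E
```

```text
[[-0.0014, -0.9464, -0.3229, 0.0823], [1.0, -0.0013, -0.0004, 0.0011], [-0.0001, -0.3229, 0.9464, -0.178], [0.0, 0.0, 0.0, 1.0]] 414.0488833104389
white z [0.006  0.0076 0.0454 0.0459 0.0466]
blue [402.  55.] 3415 [-0.0046  0.0805  0.0266]
blue [174. 244.] 3157 [-0.108   0.0008  0.0537]
blue [613. 361.] 2112 [ 0.106  -0.0628  0.0538]
orange [531. 333.] 2857 [ 0.0542 -0.0393  0.0657]
near tool-frame 230867 [[-0.0752 -0.061  -0.1147]
 [ 0.0193  0.032   0.0072]
 [ 0.1226  0.1512  0.0472]]
236 [(0.008, -0.032, 0.17), (0.013, -0.028, 0.174)] [61 61 58]
238 [(0.005, -0.032, 0.163), (-0.003, -0.026, 0.154)] [61 62 59]
240 [(-0.034, -0.025, 0.117), (-0.034, -0.019, 0.116)] [65 66 63]
242 [(-0.035, -0.024, 0.111), (-0.035, -0.019, 0.11)] [65 66 63]
244 [(-0.034, -0.025, 0.107), (-0.039, -0.019, 0.101)] [69 70 66]
246 [(-0.034, -0.025, 0.102), (-0.035, -0.02, 0.1)] [72 72 70]
248 [(-0.042, -0.024, 0.088), (-0.08, -0.011, 0.045)] [176 179 176]
250 [(-0.078, -0.017, 0.043), (-0.075, -0.012, 0.045)] [213 217 214]
252 [(-0.074, -0.018, 0.042), (-0.069, -0.013, 0.047)] [212 216 213]
254 [(-0.068, -0.019, 0.044), (-0.065, -0.014, 0.045)] [213 216 213]
256 [(-0.062, -0.021, 0.046), (-0.06, -0.016, 0.046)] [213 216 213]
258 [(-0.057, -0.022, 0.045), (-0.057, -0.016, 0.044)] [213 216 213]
260 [(-0.053, -0.023, 0.044), (-0.051, -0.018, 0.045)] [213 216 213]
```

View pics/w1.png

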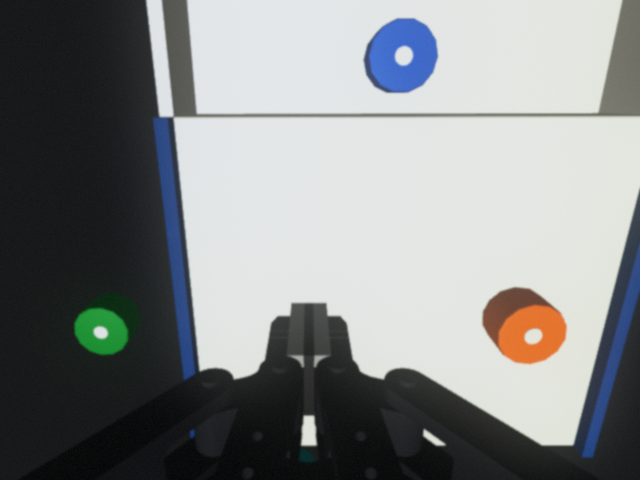

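The wrist camera puts the platform at 0.0455 and sees the caps where expected, so the arm pose is right. The physical fingertips seem to stop about 40 mm short of the stated TCP. I'll measure them in the wrist depth image.

```bash
python3 - <<'E'
from h import *
from station import ctrl,get_state,vision
im,d=vision.grab_frame("wrist"); info=vision.camera_info("wrist")
K=np.array(info["mtx"]);H=np.array(info["hand_eye"])
v,u=np.mgrid[:480,:640]
c=np.stack([(u-K[0,2])/K[0,0]*d,(v-K[1,2])/K[1,1]*d,d],-1)
tool=c@H[:3,:3].T+H[:3,3]
for r in range(296,420,6): print(r,d[r,300].round(4),tool[r,300].round(4),tool[r,318].round(4),tool[r,280].round(4))
E
```

```text
296 0.2053 [-0.0104 -0.0032  0.0073] [-0.01    0.0057  0.0063] [-0.0104 -0.0131  0.0073]
302 0.2067 [-0.0139 -0.0032  0.0075] [-0.0134  0.0058  0.0066] [-0.0143 -0.0133  0.0083]
308 0.1499 [ 0.0105 -0.002  -0.0441] [ 0.0108  0.0045 -0.0447] [-0.0171 -0.0133  0.0073]
314 0.145 [ 0.0109 -0.0019 -0.0492] [ 0.0102  0.0044 -0.048 ] [-0.0211 -0.0134  0.0084]
320 0.1433 [ 0.0098 -0.0019 -0.0514] [ 0.0105  0.0043 -0.0527] [ 0.0061 -0.0093 -0.0451]
326 0.1386 [ 0.0102 -0.0018 -0.0562] [ 0.011   0.0042 -0.0575] [ 0.0064 -0.009  -0.0497]
332 0.1354 [ 0.0101 -0.0017 -0.0597] [ 0.0101  0.0042 -0.0597] [ 0.0063 -0.0087 -0.0536]
338 0.1312 [ 0.0105 -0.0016 -0.064 ] [ 0.0105  0.0041 -0.0639] [ 0.0054 -0.0086 -0.0559]
344 0.127 [ 0.011  -0.0016 -0.0681] [ 0.0102  0.004  -0.0669] [ 0.0067 -0.0082 -0.0614]
350 0.1254 [ 0.0102 -0.0015 -0.0701] [ 0.0104  0.0039 -0.0705] [ 0.0067 -0.008  -0.0648]
356 0.1219 [ 0.0106 -0.0015 -0.0738] [ 0.01    0.0039 -0.073 ] [ 0.0112 -0.0073 -0.0747]
362 0.1238 [ 0.0077 -0.0015 -0.0727] [ 0.011   0.0038 -0.0773] [ 0.0132 -0.0068 -0.0804]
368 0.115 [ 0.0115 -0.0013 -0.0807] [ 0.0117  0.0037 -0.0811] [ 0.0131 -0.0067 -0.0829]
374 0.1136 [ 0.0108 -0.0013 -0.0824] [ 0.0119  0.0036 -0.0839] [ 0.0113 -0.0067 -0.0831]
380 0.1112 [ 0.0108 -0.0012 -0.085 ] [ 0.0112  0.0036 -0.0856] [ 0.0109 -0.0066 -0.0852]
386 0.1128 [ 0.0082 -0.0013 -0.0841] [ 0.0105  0.0036 -0.0871] [ 0.0113 -0.0064 -0.0881]
392 0.1159 [ 0.0045 -0.0013 -0.0821] [ 0.0079  0.0036 -0.0863] [ 0.0116 -0.0062 -0.0908]
398 0.1151 [ 0.0035 -0.0013 -0.0833] [ 0.0036  0.0037 -0.0834] [ 0.0113 -0.0061 -0.0927]
404 0.1166 [ 0.0009 -0.0014 -0.0826] [ 0.0012  0.0037 -0.083 ] [ 0.0118 -0.0059 -0.0954]
410 0.1167 [-0.0008 -0.0014 -0.0831] [-0.0002  0.0037 -0.0838] [ 0.0165 -0.0053 -0.1029]
416 0.1177 [-0.0031 -0.0014 -0.0829] [-0.0026  0.0037 -0.0834] [ 0.0164 -0.0052 -0.1046]
```

The real fingertips lie at about -0.041 m along tool z: the wrist depth gives -0.042 to -0.044, and the scene camera gives about 40 mm. So the stated TCP is about 41 mm beyond the tips. I'll compensate with tip z = TCP z + 0.041, and descend in steps watching the force.

```bash
cat >> h.py <<'E'
OFF=.041
def tip(x,y,z): return T2W(x,y,z-OFF)
E
python3 - <<'E'
from h import *
from station import ctrl,get_state,vision
f0=np.array(get_state()["contact_force"])
ctrl.movel(tip(-.048,-.107,.094),max_speed=.15)
for z in (.070,.060,.054):
    ctrl.movel(tip(-.048,-.107,z),max_speed=.08)
    s=get_state(); f=np.array(s["contact_force"]); print(z,s["time"],W2T(s["tcp_pos"]).round(4),f.round(2))
    if abs(f[2]-f0[2])>3: print("contact"); break
im,d=vision.grab_frame("scene"); P=W2T(cloud(d,vision.camera_info("scene")))
cv2.imwrite("pics/s2.png",cv2.resize(im[190:360,210:400],None,fx=4,fy=3.5))
E
```

```text
0.07 7.125 [-0.0482 -0.1063  0.0286] [-0.31 -0.65  0.24]
0.06 7.4 [-0.0483 -0.1069  0.0188] [0.5  0.08 0.86]
0.054 7.65 [-0.0482 -0.107   0.0128] [-0.17 -0.45  0.69]
```

View pics/s2.png

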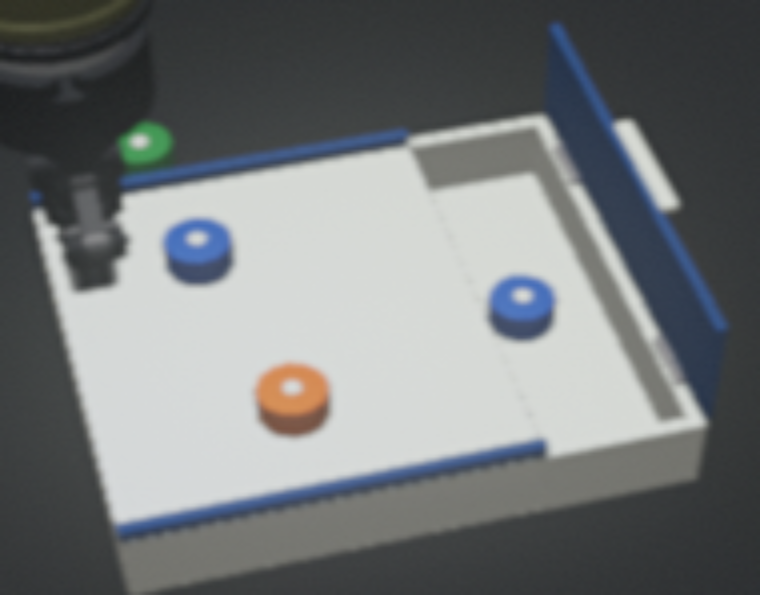

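The tip at crop (92,288) is now behind the cap at cap height, with no contact. I'll sweep and check half-way.

```bash
python3 - <<'E'
from h import *
from station import ctrl,get_state,vision
ctrl.movel(tip(-.048,-.03,.054),max_speed=.06)
s=get_state(); print(s["time"],W2T(s["tcp_pos"]).round(4),np.round(s["contact_force"],2))
im,d=vision.grab_frame("scene")
cv2.imwrite("pics/s3.png",cv2.resize(im[190:360,210:400],None,fx=4,fy=3.5))
E
```

```text
9.1333 [-0.0481 -0.0305  0.0129] [-0.02  0.61 -0.56]
```

View pics/s3.png

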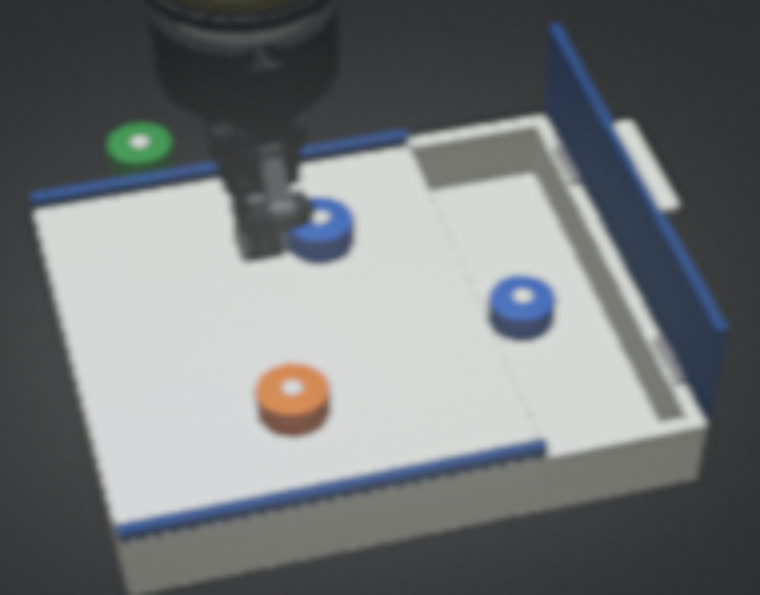

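The cap is sliding along, now at crop (320,230), and the orange one hasn't moved. I'll continue over the edge.

```bash
python3 - <<'E'
from h import *
from station import ctrl,get_state,vision
ctrl.movel(tip(-.048,.047,.054),max_speed=.05)
ctrl.pause(.2)
s=get_state(); print(s["time"],W2T(s["tcp_pos"]).round(4),np.round(s["contact_force"],2))
ctrl.movel(tip(-.048,.030,.054),max_speed=.1)
ctrl.movel(tip(-.048,.030,.12),max_speed=.15)
f={}
for n in ["scene","wrist"]:
    im,d=vision.grab_frame(n); f[n]=im
cv2.imwrite("pics/s4.png",np.hstack([cv2.resize(f["scene"][190:360,210:400],(400,360)),cv2.resize(f["wrist"],(400,360))]))
E
```

```text
11.075 [-0.048   0.0468  0.013 ] [-0.43  0.27  0.77]
```

View pics/s4.png

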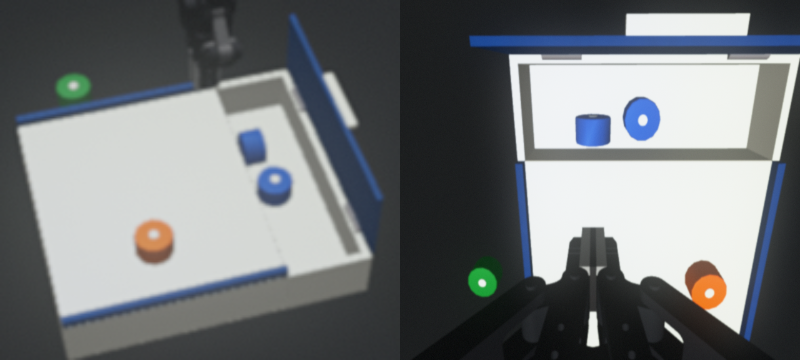

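The blue cap is in the trough, lying on its side at crop (252,146), beside the counted one. The orange cap is unmoved. Next is the lid, from the outer side.

```bash
python3 - <<'E'
from h import *
from station import ctrl,get_state,vision
ctrl.movel(tip(-.07,.06,.165),max_speed=.2)
ctrl.movel(tip(-.07,.175,.165),max_speed=.2)
ctrl.movel(tip(-.07,.175,.085),max_speed=.15)
print(get_state()["time"])
for y,z in ((.135,.085),(.11,.083),(.085,.075)):
    ctrl.movel(tip(-.07,y,z),max_speed=.08)
    s=get_state(); print(s["time"],W2T(s["tcp_pos"]).round(4),np.round(s["contact_force"],2))
ctrl.pause(.3)
im,d=vision.grab_frame("scene")
cv2.imwrite("pics/s5.png",cv2.resize(im[170:360,210:420],None,fx=3.5,fy=3))
E
```

```text
13.9333
14.5833 [-0.0699  0.1351  0.0442] [-0.72 -0.57  0.63]
15.05 [-0.0701  0.1094  0.0419] [-1.02 -0.53 -0.27]
15.525 [-0.0701  0.0845  0.0338] [-0.19  0.81 -0.63]
```

View pics/s5.png

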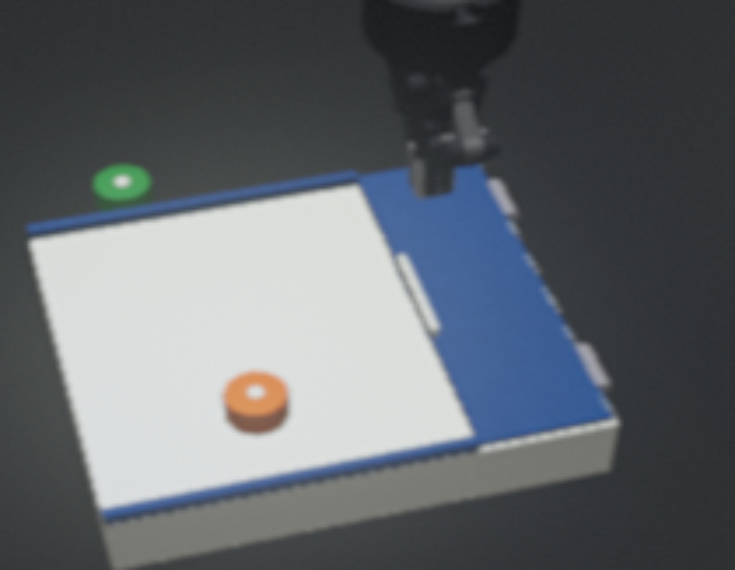

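The lid lies flat over the trough. I'll retract clear, measure the lid height and the orange cap, then hand in.

```bash
python3 - <<'E'
from h import *
from station import ctrl,get_state,vision
ctrl.movel(tip(-.07,.085,.2),max_speed=.15)
ctrl.pause(.3)
im,d=vision.grab_frame("scene"); Q=W2T(cloud(d,vision.camera_info("scene")))
q=Q[(d>0)&(Q[...,1]>.06)&(Q[...,1]<.12)&(abs(Q[...,0]-.045)<.055)&(Q[...,2]<.12)]
print("lid z slope, mean",np.polyfit(q[:,1],q[:,2],1),np.median(q[:,2]))
m=blob(im,"orange")>0; m[:, :240]=0; m[:,330:]=0; o=Q[m&(d>0)]; print("orange now",o.mean(0).round(4))
f=pickle.load(open("f0.pkl","rb"))["scene"]; Q0=W2T(cloud(f[1],f[2])); m=blob(f[0],"orange")>0; m[:, :240]=0; m[:,330:]=0; print("orange before",Q0[m&(f[1]>0)].mean(0).round(4))
print(get_state()["time"],np.round(get_state()["contact_force"],2))
E
```

```text
lid z slope, mean [0.01791172 0.04789815] 0.049707665650539114
orange now [ 0.0474 -0.0363  0.0647]
orange before [ 0.0565 -0.039   0.065 ]
17.2083 [ 0.75  0.4  -0.29]
```

The lid is flat: its top is at 49.7 mm with a slope of 0.018 rad. The orange readings differ by 9 mm, so I'll check that before handing in.

```bash
python3 - <<'E'
from h import *
from station import ctrl,get_state,vision,ticket
im,d=vision.grab_frame("scene"); f=pickle.load(open("f0.pkl","rb"))["scene"]
for i in (f[0],im):
    m=cv2.inRange(cv2.cvtColor(i,cv2.COLOR_BGR2HSV),(3,90,60),(20,255,255)); m[:,:240]=0;m[:,330:]=0;m[:280]=0;m[325:]=0
    print(cv2.boundingRect(m),(m>0).sum(), np.argwhere(m>0).mean(0))
g=[cv2.cvtColor(i,cv2.COLOR_BGR2GRAY)[285:322,265:303].astype(np.float32) for i in (f[0],im)]
print("phase shift px",cv2.phaseCorrelate(*g))
E
```

```text
(274, 294, 18, 20) 253 [303.52173913 282.83794466]
(274, 294, 18, 20) 250 [303.54 282.86]
phase shift px ((-0.020470915518679078, 0.03947477090198248), 1.019185864329338)
```

The shift is 0.04 px, so the orange cap hasn't moved; the 9 mm came from my tight colour threshold.

```bash
python3 - <<'E'
from station import ticket,get_state
print(get_state()["time"]); ticket.close_job()
E
```

```text
17.2583
the job is handed in; nothing more can be done
```

I swept the loose blue cap along the platform into the trough and shut the lid from its outer side. I backed the arm clear and handed the job in at 17.3 s; no verdict is reported.

- **Blue cap:** before I shut the lid, the pictures showed it lying on its side in the trough, next to the counted cap. It can't be seen with the lid shut, so I couldn't look again.
- **Lid:** flat, with its top at about 49.7 mm and a slope of about 0.02 rad.
- **Orange cap:** it shifted less than 0.1 px in the scene picture. One colour-threshold reading suggested 9 mm, but a looser mask and image correlation both showed no movement, so I put that down to the threshold.
- **Fingertip offset:** the real fingertips ended about 41 mm short of the stated TCP. My first sweep passed above the cap without touching it. I measured the offset with the wrist and scene cameras, corrected for it, and the second sweep worked.

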